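# Unclip the square filter cover

## Task

On the leather worker's bench stand two dust-filter housings, each closed by a clip-on cover. Squeeze the two snap tabs of the square cover together to release it, lift it off its housing and set it down the right way up in the middle of the wooden tray, without dropping it. Leave the round cover clipped on.

Things in the scene. Friction and masses are not known exactly. Their poses are not given: they have to be found in the camera images.
- square_cover_grip (a point): Square clip-on cover, grey plastic plate 124 x 124 x 6 mm, 0.15 kg. Point midway between its two snap tabs, 24 mm above the plate's top; z up, y from tab to tab. Tabs: upright plates 30 mm long (x), 6 mm thick (y), 38 mm tall over the plate, outer faces 56 mm apart, bare plate 34 mm wide outside them. Skirt and hooks reach 20 mm below the plate: on a floor it stands with this point 50 mm up
- square_housing: Square green steel housing under the square cover, 130 x 130 x 80 mm, fixed, outlet stub on +x out to 93 mm. Origin: centre of underside, z up. Snaps: each tab slides in 9 mm to a stop (faces then 38 mm apart), sprung 1.4 to 5.4 N; its hook under the housing's deck frees after 7 mm. Squeeze both to their stops (15 to 25 N) and keep squeezing while lifting straight up; free after 20 mm
- tray_in (a point): Centre of the inner floor of the shallow wooden tray, fixed to the bench: 214 x 214 mm inside, rim 18 mm above the bench and 10 mm above this floor point. z up, x and y along its sides.
- round_cover_grip (a point): The same point on the round clip-on cover: a disc 124 mm across with the same two tabs and heights, on the green round housing 130 mm across, 80 mm high, with an outlet stub out to 95 mm. To be left alone.
Not all that is in view belongs to the job. Leave any blue or purple look-alike of the part that bears square_cover_grip alone. Leave any blue look-alike of the square_housing alone.

How it is judged:
By the outcome, as a careful person would: the job done as asked, in the order asked, and still so for the second after the job is handed in, with the robot touching nothing.
It also fails if it takes over 45 s, if anything falls off the work surface, if the arm or the gripper's body presses on something with over 40 N, if the wrist force passes 120 N, or if a joint passes its speed limit or range.

## Robot

A 6-joint arm with a two-finger parallel gripper is mounted at the origin on the work surface. World frame = base frame: x ahead of the robot, y to its left, z up, the work surface at z = 0. Lengths are in m, angles in rad, forces in N, time in s.
With the tool pointing down it reaches from about 0.425 to 1.125 m from the base axis. Payload 14.9 kg.
Tool frame: the origin (TCP) lies between the finger pads; the fingertips stand 11 mm ahead of it and the grasp point (between the pads) lies 8 mm behind it; z points along the fingers, y is the direction in which the jaws open and shut (so a half turn about z gives the same grasp; the last joint's range is limited). The gripper opens to 91 mm and grips with 3 to 60 N. Pads are 32 mm wide; open, the fingers measure 118 mm over their backs; the gripper's body (76 mm by 178 mm) begins 60 mm behind the grasp point.
Start: joints at [1.254, 0.379, 1.734, -0, 1.028, -0.033], TCP at [0.196, 0.672, 0.225] pointing down, gripper open.
Joint ranges: [-2.77, 2.77], [-0.74, 2.19], [0, 2.66], [-1.06, 4.2], [0.31, 2.87], [-3.08, 3.08]. Speed limits (rad/s): [1.89, 1.89, 2.39, 3.14, 3.14, 3.14].

## Interface

Orientations are given as a 3x3 rotation matrix whose columns are the frame's x, y, z axes.
In Python, from cell import arm gives the robot as it stands.
- The arm moves only by the shell command python3 -m jog 'ROWS' [OPENING]. ROWS is a JSON object of lists of equal length, an entry for each row: "translation": the shift along the world's x, y, z as a fraction of full scale, a list of three; "twist": the turn about the world's z as a fraction of full scale. A call has 1 to 8 rows; each row is the pose to reach, as a shift and turn from the pose commanded when the call began; what a row does not reach only later rows make up. Full scale, the value 1, is 250 mm for a shift and 120 degrees for a turn. A row lasts 1/10 s, in which the tool goes at most 50 mm and 8.59 degrees, less where a joint would pass 70% of its speed; a pose out of reach is approached as far as the arm can. A call with a number of a shift or a turn outside -1 to 1 is refused whole. A call with a gripper value outside its range is refused whole. OPENING is the finger opening in mm, from 0 to 91.2, set as the call begins (- or left out, the last holds). The fingers move at their own pace and stop on an object; the grip force is fixed at half the most. Time passes only in rows, so rows that repeat a pose let the fingers close. It gives the time, the measured TCP pose, the force and the opening at its end, in the units of the state.
- arm.read_state(): the state, without advancing time (a new reading comes with each control period).
- arm.get_image(name): name is "scene" or "top"; returns a dict with "image" (480x640x3 uint8, red, green, blue), "z_map" (480x640 float32, m along the optical axis (not along the pixel's ray), 0 where there is no reading), "fx", "fy", "cx", "cy" (pixels), "distortion" ([k1, k2, p1, p2, k3] as OpenCV has them; the pictures are not rectified), "position" and "rotation" of the camera in the world. Camera axes: x right, y down, z forward; pixel columns grow to the right and rows downward; lengths in m; the calibration is good to about 2 mm. A picture is of the moment at which its call begins.
- arm.finish_job(): hands the job in, once; it reports no verdict.
Trained networks look in a picture, given as the dict that the camera call returned (one of the last four; its "shot" number tells which), for a name from the list of things; names that differ only in an ending like _2 or _b are one class to them, and where a whole thing is asked for, a point or a joint stands for the part that bears it (a point fixed in the world has none). Each returns a list of dicts, best first, with "conf" (0 to 1); they miss things now and then, are a little off and sometimes report something else, mostly with a low value. They report only what shows in the picture. A call takes as long as a camera call. They do not tell look-alikes from the thing itself.
- arm.find_in(picture, name): "location" ([column, row] in pixels, amid what is visible of it).
The state is a dict: "time": time; "joints": joint angles; "joint_vel": joint speeds; "joint_torque": joint torques, N m; "ee_pos": TCP position; "orientation": TCP orientation; "force": force on the tool from outside, world axes, zero at the start; "moment": the same for the moment, N m; "gripper_width": finger opening in m.
Only numpy, scipy, OpenCV 4.12 (cv2) and the standard library are available. Lean on these libraries where they do the work, as an engineer would, in place of code of your own. Each camera call takes 0.05 s, during which the arm holds its last target. There are 200 camera calls.

## Working session

There is one attempt and no reset: what is moved stays moved. The work goes in short steps, Python scripts to look and compute and a shell command to move; the robot and the scene stay as the last step left them, time stands still between calls to the robot, and variables do not carry over. Pictures are saved under pics/ and viewed, about 8 in all and at most 12, crops included, and the job is handed in when it is done.

```bash
mkdir -p pics; cat > h.py <<'E'
import numpy as np, cv2
from cell import arm
def cloud(p):
    h,w=p["z_map"].shape
    u,v=np.meshgrid(np.arange(w),np.arange(h))
    K=np.array([[p["fx"],0,p["cx"]],[0,p["fy"],p["cy"]],[0,0,1.]])
    n=cv2.undistortPoints(np.stack([u,v],-1).reshape(-1,1,2).astype(np.float64),K,np.array(p["distortion"])).reshape(h,w,2)
    z=p["z_map"][...,None]
    c=np.concatenate([n*z,z],-1)@np.array(p["rotation"]).T+np.array(p["position"])
    c[p["z_map"]<=0]=np.nan
    return c
def save(p,name): cv2.imwrite("pics/"+name,cv2.cvtColor(p["image"],cv2.COLOR_RGB2BGR))
E
python3 - <<'E'
from h import *
for n in ("top","scene"):
    p=arm.get_image(n); save(p,n+"1.png"); c=cloud(p)
    np.savez(n+"1.npz",c=c,im=p["image"])
    print(n,np.round(p["position"],3),np.round(p["rotation"],2).tolist())
    for k in ("square_cover_grip","square_housing","tray_in","round_cover_grip"):
        for d in arm.find_in(p,k)[:4]:
            x,y=np.round(d["location"]).astype(int)
            print(k,round(d["conf"],2),(x,y),np.round(np.nanmedian(c[y-1:y+2,x-1:x+2].reshape(-1,3),axis=0),3))
print(arm.read_state()["time"])
E
```

```text
top [0.301 0.084 1.096] [[0.01, -0.99, 0.12], [-1.0, -0.01, 0.01], [-0.01, -0.12, -0.99]]
square_cover_grip 0.94 (np.int64(242), np.int64(287)) [0.333 0.254 0.042]
square_cover_grip 0.83 (np.int64(238), np.int64(193)) [0.523 0.257 0.102]
square_cover_grip 0.73 (np.int64(153), np.int64(210)) [0.498 0.451 0.043]
square_housing 0.94 (np.int64(135), np.int64(326)) [0.249 0.476 0.05 ]
square_housing 0.68 (np.int64(460), np.int64(319)) [ 0.27  -0.204  0.048]
square_housing 0.57 (np.int64(252), np.int64(224)) [0.463 0.23  0.081]
tray_in 0.85 (np.int64(491), np.int64(183)) [ 0.571 -0.294  0.01 ]
round_cover_grip 0.7 (np.int64(376), np.int64(191)) [ 0.529 -0.025  0.103]
round_cover_grip 0.49 (np.int64(238), np.int64(193)) [0.523 0.257 0.102]
scene [1.416 0.463 1.027] [[-0.35, 0.62, -0.7], [0.94, 0.21, -0.28], [-0.02, -0.75, -0.66]]
square_cover_grip 0.89 (np.int64(403), np.int64(261)) [0.36  0.254 0.039]
square_cover_grip 0.79 (np.int64(481), np.int64(330)) [0.515 0.467 0.035]
square_cover_grip 0.58 (np.int64(389), np.int64(298)) [0.546 0.269 0.1  ]
square_housing 0.97 (np.int64(249), np.int64(204)) [ 0.322 -0.171  0.077]
square_housing 0.92 (np.int64(389), np.int64(330)) [0.595 0.284 0.056]
square_housing 0.65 (np.int64(506), np.int64(255)) [0.304 0.485 0.078]
tray_in 0.6 (np.int64(164), np.int64(277)) [ 0.574 -0.286  0.008]
round_cover_grip 0.7 (np.int64(267), np.int64(270)) [ 0.548 -0.013  0.097]
0.5
```

View pics/top1.png

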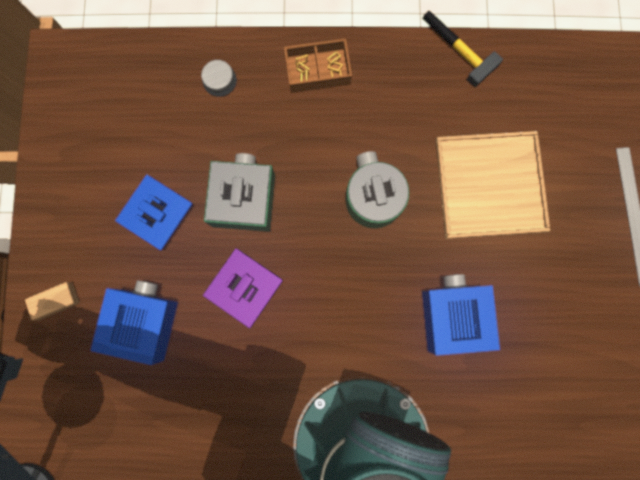

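View pics/scene1.png

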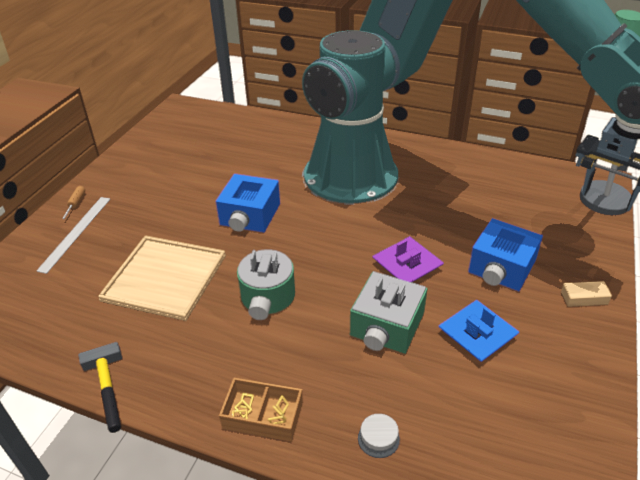

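The top view shows three square-cover candidates: blue at (153,210), purple at (242,287), and grey on the green housing at (238,193). The grey one fits because it is grey plastic on a green steel housing. The round cover is at (378,190) and the tray at (493,184). Next I'll measure the grey cover's pose and confirm it in a crop.

```bash
cat > m.py <<'E'
from h import *
def rect(P):
    (cx,cy),(w,h),a=cv2.minAreaRect((P*1000).astype(np.float32)); return round(cx,1),round(cy,1),round(w,1),round(h,1),round(a,2)
E
python3 - <<'E'
from m import *
for n in ("top","scene"):
    d=np.load(n+"1.npz"); c=d["c"]; im=d["im"].astype(int)
    near=(abs(c[...,0]-.522)<.11)&(abs(c[...,1]-.255)<.11)
    grey=np.ptp(im,axis=2)<25
    z=c[...,2]
    m=near&grey&(z>.075)&(z<.098)
    print(n,"plate z",np.round(np.nanpercentile(z[m],[5,50,95]),4), m.sum(), rect(c[m][:,:2]))
    t=near&(z>.105); P=c[t]; print(" tabs",t.sum(),np.round(np.nanpercentile(z[t],[50,95,100]),4),rect(P[:,:2]))
    # split tabs by y
    for s in (-1,1):
        Q=P[(P[:,1]-np.median(P[:,1]))*s>0]
        print("  ",s,len(Q),np.round(Q.mean(0),4),rect(Q[:,:2]))
    t=near&(z>.04); print(" all>40", rect(c[t][:,:2]))
    # tray
    tr=(abs(c[...,0]-.57)<.17)&(abs(c[...,1]+.29)<.17)
    r=tr&(z>.013)&(z<.03)&(im[...,0]>im[...,2]+30)&(im.sum(2)>300); print(" tray rim",r.sum(),rect(c[r][:,:2]))
    f=tr&(z<.03)&(im.sum(2)>380); print(" tray all",f.sum(),rect(c[f][:,:2]),np.round(np.nanmedian(z[f]),4))
a=cv2.imread("pics/top1.png")[145:245,190:290]; b=cv2.imread("pics/scene1.png")[265:365,335:435]
cv2.imwrite("pics/crop1.png",cv2.resize(np.hstack([a,b]),None,fx=4,fy=4,interpolation=cv2.INTER_CUBIC))
E
```

```text
top plate z [0.0822 0.0865 0.09  ] 3175 (528.5, 262.1, 131.4, 130.8, 85.45)
 tabs 176 [0.1212 0.1269 0.1295] (528.1, 261.4, 49.4, 60.8, 18.67)
   -1 88 [0.525  0.2398 0.118 ] (528.9, 247.6, 28.9, 52.5, 84.74)
   1 88 [0.5287 0.2842 0.1184] (523.4, 276.8, 26.1, 43.2, 88.57)
 all>40 (542.3, 260.9, 131.5, 159.7, 85.85)
 tray rim 1764 (568.6, -294.7, 231.2, 234.2, 4.37)
 tray all 10262 (571.8, -298.6, 236.7, 240.6, 4.49) 0.0096
scene plate z [0.081  0.0844 0.0903] 2111 (530.3, 263.7, 127.9, 127.5, 85.93)
 tabs 127 [0.1189 0.1247 0.1274] (531.7, 265.5, 58.6, 33.9, 85.88)
   -1 63 [0.5317 0.2412 0.1171] (530.6, 240.0, 7.8, 32.6, 86.87)
   1 63 [0.5362 0.2914 0.1171] (533.6, 291.3, 6.8, 33.9, 87.24)
 all>40 (545.3, 264.1, 132.6, 161.1, 85.91)
 tray rim 947 (570.8, -290.5, 234.7, 235.1, 4.14)
 tray all 8320 (570.6, -290.4, 337.1, 340.1, 0.22) 0.0063
```

View pics/crop1.png

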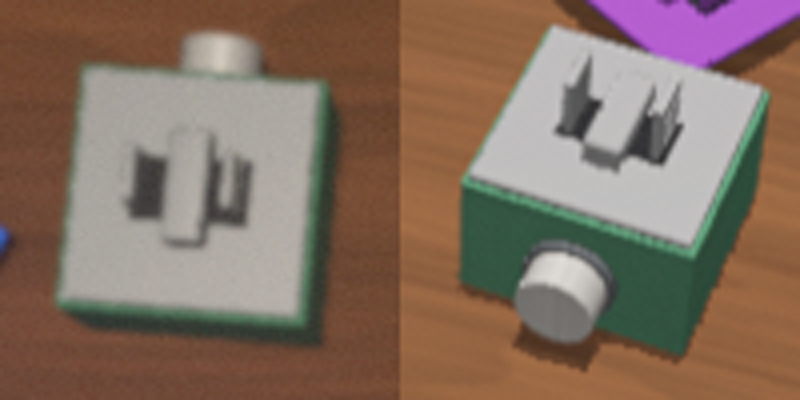

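The crop confirms a grey square plate with two upright tabs on the green steel housing, its stub towards +x. The plate top measures about 86 mm and the plate about 128 mm across, as expected.

```bash
python3 - <<'E'
from h import *
s=arm.read_state(); R=np.array(s["orientation"]); print(np.round(R,4).tolist(),s["ee_pos"],s["gripper_width"])
y=R[:,1]; print("tool y yaw",np.degrees(np.arctan2(y[1],y[0])))
w=np.degrees(np.arctan2(1*np.cos(np.radians(-4.2)),-np.sin(np.radians(-4.2))))
d=(w-np.degrees(np.arctan2(y[1],y[0]))+90)%180-90; print("turn",d,d/120)
print((np.array([.531,.264,.2])-s["ee_pos"])/.25)
E
```

```text
[[-0.96, 0.28, -0.0], [0.28, 0.96, -0.0001], [-0.0, -0.0001, -1.0]] [0.19600793 0.6719932  0.22491711] 0.09099125711426671
tool y yaw 73.73987916157502
turn 12.060120838424993 0.10050100698687495
[ 1.33996829 -1.63197282 -0.09966843]
```

```bash
python3 -m jog '{"translation":[[0.12,-0.15,0],[0.25,-0.30,0],[0.37,-0.45,0],[0.49,-0.60,0],[0.61,-0.75,0],[0.67,-0.816,0],[0.67,-0.816,0]],"twist":[0.05,0.1005,0.1005,0.1005,0.1005,0.1005,0.1005]}' 91
python3 -m jog '{"translation":[[0.12,-0.15,0],[0.25,-0.30,0],[0.37,-0.45,0],[0.49,-0.60,0],[0.61,-0.75,-0.05],[0.67,-0.816,-0.1],[0.67,-0.816,-0.1],[0.67,-0.816,-0.1]],"twist":[0,0,0,0,0,0,0,0]}'
```

```text
time: 1.2
ee_pos: [0.3652, 0.4661, 0.2251]
orientation: [[-0.997, 0.076, 0.0], [0.076, 0.997, -0.0], [-0.0, -0.0, -1.0]]
force: [0.3, -0.1, -0.3]
gripper_width: 0.0912
time: 2.0
ee_pos: [0.5309, 0.2644, 0.1998]
orientation: [[-0.997, 0.074, -0.001], [0.074, 0.997, -0.0], [0.001, -0.0, -1.0]]
force: [0.3, -0.2, -0.1]
gripper_width: 0.0909
```

```bash
python3 -m jog '{"translation":[[0,0,-0.15],[0,0,-0.27],[0,0,-0.34],[0,0,-0.38],[0,0,-0.39],[0,0,-0.39]],"twist":[0,0,0,0,0,0]}'
python3 - <<'E'
from h import *
p=arm.get_image("scene"); c=cloud(p); im=p["image"]
cv2.imwrite("pics/s2.png",cv2.cvtColor(cv2.resize(im[230:350,320:480],None,fx=5,fy=5,interpolation=cv2.INTER_CUBIC),cv2.COLOR_RGB2BGR))
E
```

```text
time: 2.6
ee_pos: [0.5311, 0.2647, 0.103]
orientation: [[-0.997, 0.073, 0.001], [0.073, 0.997, 0.0], [-0.001, 0.0, -1.0]]
force: [0.5, 0.4, 1.0]
gripper_width: 0.0908
```

View pics/s2.png

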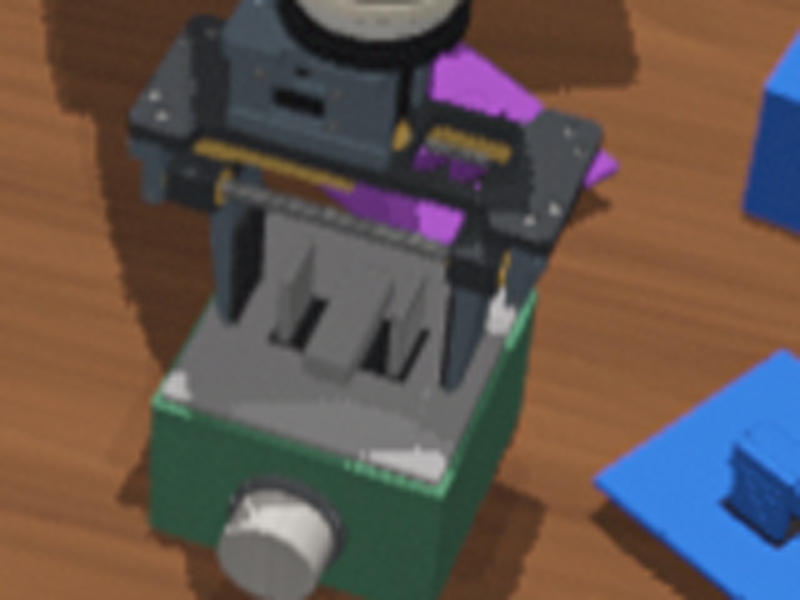

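The fingers straddle the two tabs (crop x about 295 and 410) with bare plate showing beside both. Next I'll close part way to feel whether the grip is centred.

```bash
python3 -m jog '{"translation":[[0,0,-0.004],[0,0,-0.004],[0,0,-0.004],[0,0,-0.004],[0,0,-0.004]],"twist":[0,0,0,0,0]}' 54; python3 -m jog '{"translation":[[0,0,0],[0,0,0],[0,0,0],[0,0,0],[0,0,0],[0,0,0]],"twist":[0,0,0,0,0,0]}' 30;  python3 -m jog '{"translation":[[0,0,0],[0,0,0],[0,0,0]],"twist":[0,0,0]}'
```

```text
time: 3.15
ee_pos: [0.5311, 0.264, 0.1015]
orientation: [[-0.997, 0.073, 0.0], [0.073, 0.997, 0.0], [-0.0, 0.0, -1.0]]
force: [-1.1, -0.4, 2.0]
gripper_width: 0.0548
time: 3.75
ee_pos: [0.5311, 0.264, 0.1018]
orientation: [[-0.997, 0.073, 0.0], [0.073, 0.997, -0.0], [-0.0, -0.0, -1.0]]
force: [-2.2, -1.5, 6.6]
gripper_width: 0.037
time: 4.05
ee_pos: [0.5312, 0.264, 0.1018]
orientation: [[-0.997, 0.073, 0.0], [0.073, 0.997, 0.0], [-0.0, 0.0, -1.0]]
force: [-1.5, -0.8, 7.4]
gripper_width: 0.0368
```

```bash
python3 -m jog '{"translation":[[0,0,0.01],[0,0,0.02],[0,0,0.03],[0,0,0.04],[0,0,0.05],[0,0,0.06],[0,0,0.07],[0,0,0.08]],"twist":[0,0,0,0,0,0,0,0]}'; python3 -c "
from h import *
s=arm.read_state();print(s['force'],s['moment'])"
```

```text
time: 4.85
ee_pos: [0.531, 0.264, 0.1216]
orientation: [[-0.997, 0.073, 0.0], [0.073, 0.997, -0.0], [-0.0, -0.0, -1.0]]
force: [-0.0, -0.7, -2.2]
gripper_width: 0.0368
[-0.04644678 -0.66107736 -2.19336377] [ 0.00969494  0.00642549 -0.02191713]
```

```bash
python3 -m jog '{"translation":[[0,0,0.02],[0,0,0.06],[0,0,0.12],[0,0,0.20],[0,0,0.28],[0,0,0.36],[0,0,0.42],[0,0,0.44]],"twist":[0,0,0,0,0,0,0,0]}'; python3 - <<'E'
from h import *
s=arm.read_state();print(s['force'],s['gripper_width'])
p=arm.get_image("scene"); save(p,"s3.png"); c=cloud(p); 
im=p["image"]
cv2.imwrite("pics/s3c.png",cv2.cvtColor(cv2.resize(im[180:380,280:520],None,fx=3,fy=3,interpolation=cv2.INTER_CUBIC),cv2.COLOR_RGB2BGR))
E
```

```text
time: 5.65
ee_pos: [0.5317, 0.2643, 0.2338]
orientation: [[-0.997, 0.073, 0.003], [0.073, 0.997, 0.001], [-0.003, 0.001, -1.0]]
force: [0.6, 0.9, -1.8]
gripper_width: 0.0366
[ 0.59444311  0.85121229 -1.79622836] 0.0366313944719989
```

View pics/s3c.png

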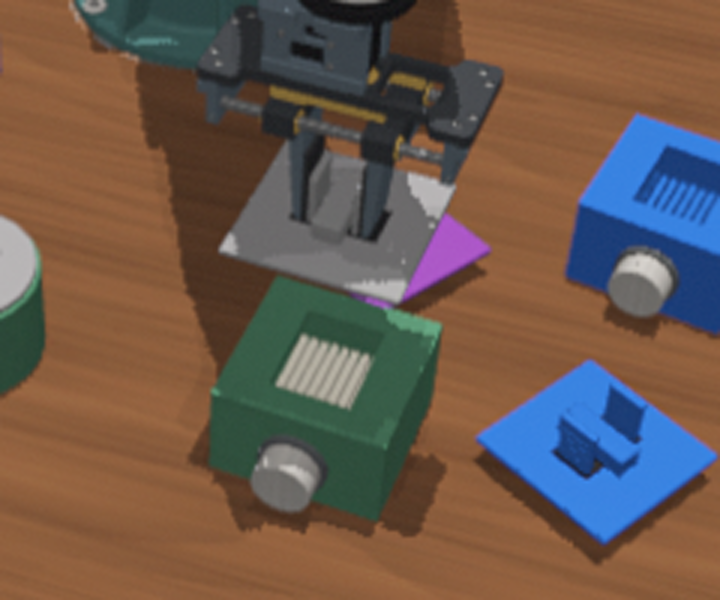

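The cover is free of the housing and level in the grip; the housing's open deck shows in the crop at (325,370). Next I'll carry it to the tray.

```bash
python3 -m jog '{"translation":[[0.01,-0.04,0.01],[0.015,-0.12,0.02],[0.02,-0.22,0.03],[0.025,-0.34,0.04],[0.03,-0.46,0.05],[0.035,-0.58,0.06],[0.045,-0.68,0.06],[0.052,-0.78,0.06]],"twist":[0,0,0,0.01,0.015,0.02,0.025,0.03]}'
python3 -m jog '{"translation":[[0.007,-0.12,0],[0.014,-0.24,0],[0.021,-0.36,0],[0.028,-0.48,0],[0.035,-0.60,0],[0.042,-0.70,0],[0.052,-0.78,0],[0.052,-0.80,0]],"twist":[0.005,0.01,0.015,0.02,0.025,0.03,0.035,0.04]}'
python3 -m jog '{"translation":[[0.01,-0.10,0],[0.02,-0.22,0],[0.03,-0.34,0],[0.04,-0.46,0],[0.05,-0.56,0],[0.052,-0.62,0],[0.052,-0.644,0],[0.052,-0.644,0]],"twist":[0,0,0,0,0,0,0,0]}'; python3 -c "
from h import *
s=arm.read_state();y=np.array(s['orientation'])[:,1]
print(np.degrees(np.arctan2(y[1],y[0])),(np.array([.570,-.292,.052])-s['ee_pos'])/.25)"
```

```text
time: 6.5
ee_pos: [0.5435, 0.0672, 0.2456]
orientation: [[-1.0, 0.01, -0.001], [0.01, 1.0, -0.0], [0.001, -0.0, -1.0]]
force: [0.8, 0.2, -1.7]
gripper_width: 0.0366
time: 7.3
ee_pos: [0.5565, -0.133, 0.2455]
orientation: [[-0.997, -0.072, -0.001], [-0.072, 0.997, 0.0], [0.001, 0.0, -1.0]]
force: [0.1, 0.4, -1.5]
gripper_width: 0.0366
time: 8.1
ee_pos: [0.5697, -0.2919, 0.246]
orientation: [[-0.997, -0.073, -0.001], [-0.073, 0.997, 0.0], [0.001, 0.001, -1.0]]
force: [0.9, 0.3, -2.6]
gripper_width: 0.0369
94.1759579221165 [ 1.21986667e-03 -5.52131070e-04 -7.76045715e-01]
```

```bash
python3 -m jog '{"translation":[[0,0,-0.10],[0,0,-0.24],[0,0,-0.38],[0,0,-0.50],[0,0,-0.60],[0,0,-0.68],[0,0,-0.73],[0,0,-0.75]],"twist":[0,0,0,0,0,0,0,0]}'
python3 - <<'E'
from m import *
arm.read_state()
p=arm.get_image("scene"); save(p,"s4.png"); c=cloud(p); im=p["image"].astype(int); z=c[...,2]
m=(abs(c[...,0]-.57)<.09)&(abs(c[...,1]+.29)<.09)&(np.ptp(im,axis=2)<25)&(im.sum(2)>200)&(z>.02)&(z<.06)
print("plate",np.round(np.nanpercentile(z[m],[5,50,95]),4),rect(c[m][:,:2]))
r=(abs(c[...,0]-.57)<.15)&(abs(c[...,1]+.29)<.15)&(z>.013)&(z<.03)&(im[...,0]>im[...,2]+30)&(im.sum(2)>300); print("rim",rect(c[r][:,:2]))
cv2.imwrite("pics/s4c.png",cv2.resize(cv2.imread("pics/s4.png")[190:340,80:280],None,fx=4,fy=4,interpolation=cv2.INTER_CUBIC))
E
```

```text
time: 8.9
ee_pos: [0.5696, -0.291, 0.058]
orientation: [[-0.997, -0.074, -0.001], [-0.074, 0.997, 0.001], [0.001, 0.001, -1.0]]
force: [0.1, -0.8, -1.6]
gripper_width: 0.0368
plate [0.0372 0.0414 0.0564] (567.6, -288.8, 127.4, 124.2, 4.33)
rim (570.5, -289.8, 233.1, 237.4, 4.78)
```

View pics/s4c.png

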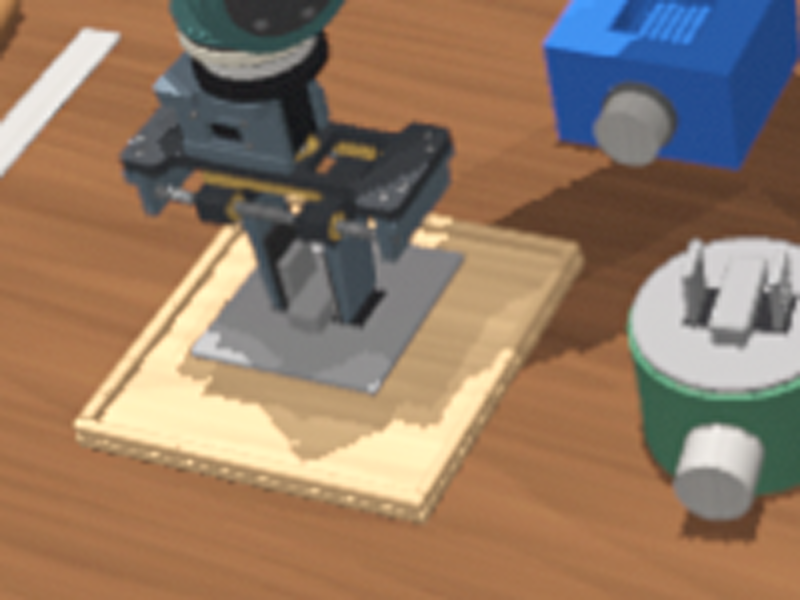

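The cover is level inside the tray; its plate (crop about (330,320)) is within 3 mm of the rim's centre. Next I'll lower it until it touches.

```bash
python3 -m jog '{"translation":[[0.006,0,-0.008],[0.006,0,-0.014],[0.006,0,-0.020],[0.006,0,-0.026],[0.006,0,-0.030],[0.006,0,-0.030]],"twist":[0,0,0,0,0,0]}'
```

```text
time: 9.55
ee_pos: [0.5714, -0.292, 0.0514]
orientation: [[-0.997, -0.073, -0.0], [-0.073, 0.997, 0.0], [0.0, 0.0, -1.0]]
force: [-0.4, -0.2, -1.1]
gripper_width: 0.0366
```

```bash
python3 -m jog '{"translation":[[0,0,-0.003],[0,0,-0.005],[0,0,-0.005]],"twist":[0,0,0]}'; python3 -m jog '{"translation":[[0,0,-0.002],[0,0,-0.002],[0,0,-0.002]],"twist":[0,0,0]}'
```

```text
time: 9.85
ee_pos: [0.5715, -0.292, 0.0501]
orientation: [[-0.997, -0.073, -0.0], [-0.073, 0.997, 0.0], [0.0, 0.0, -1.0]]
force: [-0.5, 0.5, -2.4]
gripper_width: 0.0369
time: 10.15
ee_pos: [0.5716, -0.292, 0.0498]
orientation: [[-0.997, -0.073, 0.0], [-0.073, 0.997, -0.0], [-0.0, -0.0, -1.0]]
force: [-2.0, 0.1, 2.3]
gripper_width: 0.0367
```

Contact felt: the vertical force went from -2.4 to +2.3 N at the expected height. Next I'll open gently and then retreat.

```bash
python3 -m jog '{"translation":[[0,0,-0.001],[0,0,-0.001],[0,0,-0.001]],"twist":[0,0,0]}'; python3 -m jog '{"translation":[[0,0,0],[0,0,0],[0,0,0],[0,0,0],[0,0,0],[0,0,0]],"twist":[0,0,0,0,0,0]}' 75;  python3 -m jog '{"translation":[[0,0,0.02],[0,0,0.06],[0,0,0.12],[0,0,0.25],[0,0,0.42],[0,0,0.6],[0,0,0.75],[0,0,0.8]],"twist":[0,0,0,0,0,0,0,0]}'; python3 -m jog '{"translation":[[0,0.15,0],[0,0.32,0],[0,0.5,0],[0,0.67,0],[0,0.83,0],[0,0.95,0],[0,1,0],[0,1,0]],"twist":[0,0,0,0,0,0,0,0]}'
python3 - <<'E'
from m import *
for n in ("scene","top"):
    p=arm.get_image(n); save(p,n+"5.png"); c=cloud(p); im=p["image"].astype(int); z=c[...,2]
    m=(abs(c[...,0]-.57)<.09)&(abs(c[...,1]+.29)<.09)&(np.ptp(im,axis=2)<25)&(im.sum(2)>200)&(z>.02)&(z<.05)
    print(n,"plate",np.round(np.nanpercentile(z[m],[5,50,95]),4),rect(c[m][:,:2]))
    t=(abs(c[...,0]-.57)<.06)&(abs(c[...,1]+.29)<.06)&(z>.055); print("tabs",np.round(np.nanpercentile(z[t],95),4),rect(c[t][:,:2]))
    r=(abs(c[...,0]-.57)<.15)&(abs(c[...,1]+.29)<.15)&(z>.013)&(z<.03)&(im[...,0]>im[...,2]+30)&(im.sum(2)>300); print("rim",rect(c[r][:,:2]))
E
```

```text
time: 10.45
ee_pos: [0.5716, -0.292, 0.0498]
orientation: [[-0.997, -0.073, 0.0], [-0.073, 0.997, -0.0], [-0.0, -0.0, -1.0]]
force: [-2.1, 1.7, 6.9]
gripper_width: 0.0368
time: 11.05
ee_pos: [0.5715, -0.2919, 0.0493]
orientation: [[-0.997, -0.073, -0.0], [-0.073, 0.997, 0.0], [0.0, 0.0, -1.0]]
force: [-0.2, -0.9, 0.5]
gripper_width: 0.0749
time: 11.85
ee_pos: [0.573, -0.2928, 0.2554]
orientation: [[-0.997, -0.073, 0.006], [-0.073, 0.997, -0.003], [-0.006, -0.004, -1.0]]
force: [-0.4, -0.3, -0.2]
gripper_width: 0.0748
time: 12.65
ee_pos: [0.5714, -0.041, 0.2498]
orientation: [[-0.997, -0.075, 0.0], [-0.075, 0.997, -0.0], [-0.0, -0.0, -1.0]]
force: [-0.6, 0.1, -0.5]
gripper_width: 0.0751
scene plate [0.0293 0.0334 0.0476] (570.0, -290.3, 127.3, 127.0, 4.22)
tabs 0.0732 (571.2, -289.9, 34.5, 61.7, 0.73)
rim (571.6, -289.9, 237.7, 234.2, 4.09)
top plate [0.0321 0.0353 0.0388] (571.7, -329.5, 122.4, 55.9, 10.19)
tabs 0.0743 (570.1, -317.3, 28.7, 8.0, 3.56)
rim (572.8, -357.3, 230.5, 108.2, 4.85)
```

View pics/scene5.png

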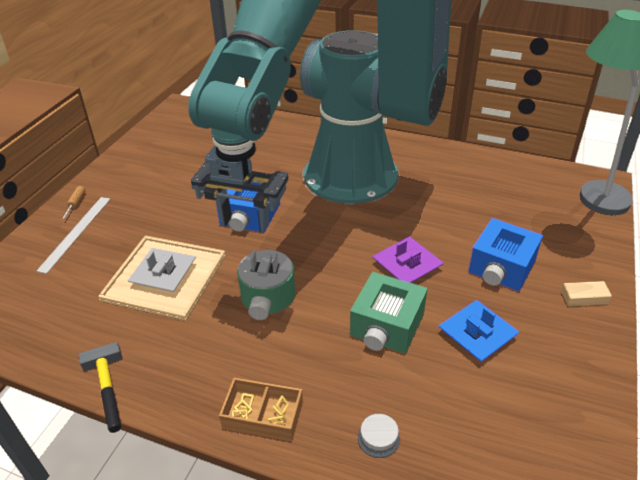

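The grey cover lies flat and upright in the middle of the tray at (162,270). The round cover is still clipped on at (266,270), the square housing is open at (390,305), and the arm is clear of everything.

```bash
python3 -c "
from cell import arm
print(arm.finish_job())"
```

```text
the job is handed in; nothing more can be done
None
```

The square cover is off its housing and standing the right way up in the middle of the wooden tray, and I handed the job in at about 12.7 s.

- **Release:** I squeezed both snap tabs to their stops (fingers 37 mm apart) and lifted straight up. It came free with no sign of catching.
- **Placing:** I turned the cover in line with the tray, lowered it until contact was felt (about 7 N at most), then opened the fingers and retreated.
- **Last checks:** In the scene camera, the plate lies within 2 mm of the tray's centre and is parallel to its sides. Its top is at about 33–35 mm, where 34 mm is expected when it stands on the tray floor. The round cover is still on its housing, and the look-alikes are where they were.
- **Check that disagreed:** In the last top-camera picture the arm seems to have hidden part of the tray. Only about half of the plate and rim was measured, so I did not use its centre values. Its plate height (35 mm) did agree.

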